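# Shut and bolt the label drawer

### The arm

A 6-joint arm with a two-finger parallel gripper is mounted at the origin on a cart in front of the work surface, level with it; the furniture and walls round the work are solid. World frame = base frame: x ahead of the robot, y to its left, z up, the work surface at z = 0. Lengths are in m, angles in rad, forces in N, time in s.
With the tool pointing down it reaches from about 0.15 to 0.775 m from the base axis. Payload 6.1 kg.
Tool frame: the origin (TCP) lies midway between the tips of the shut fingers; the grasp point (between the pads) lies 19 mm behind it; z points along the fingers, y is the line along which they close (so a half turn about z gives the same grasp; the last joint's range is limited). The gripper opens to 85 mm and grips with 20 to 120 N. Pads are 22 mm wide; open, the fingers measure 114 mm over their backs; the gripper's body (76 mm by 85 mm) begins 54 mm behind the grasp point. The pads swing forward as they close: fully open they stand 13 mm farther back than shut.
Start: joints at [0, 0.126, -0.04, 1.405, 0, 1.571], TCP at [0.525, -0, 0.231] pointing down, gripper open.
Joint ranges: [-2.72, 2.72], [-0.95, 1.95], [-1.27, 1.35], [-1.78, 2.02], [-1.46, 1.47], [-3.14, 3.14]. Speed limits (rad/s): [2.39, 2.39, 3.01, 3.14, 3.14, 3.14].

### API

Orientations are given as [roll, pitch, yaw] about the fixed x, y, z axes, in that order (R = Rz(yaw) Ry(pitch) Rx(roll)).
In Python, from station import telemetry, eyes, order gives the robot as it stands.
- The arm moves only by the tool arm_command, never from a script. Its argument "deltas" is a list of rows, each an object with "slide": the shift along the world's x, y, z in mm, a list of three; "rotation": the turn, a rotation vector about the world's x, y, z in rad, a list of three; "gripper": the finger opening in mm, from 0 to 85.4. In form: [{"slide": [tx, ty, tz], "rotation": [wx, wy, wz], "gripper": gripper}, ...]. A call has 1 to 20 rows; each row shifts and turns the commanded pose from where the row before left it; what a row does not reach is not made up. A row lasts 1/12 s, in which the tool goes at most 41.7 mm and 7.16 degrees, less where a joint would pass 70% of its speed; a pose out of reach is approached as far as the arm can. A call is refused whole if a number of a shift passes 41.7 or a number of a turn 0.125, either way. A call with a gripper value outside its range is refused whole. The fingers move at their own pace and stop on an object; "newtons" is the grip in N (left out, the last holds). Time passes only in rows, so rows that do not move let the fingers close. It gives the time, the measured TCP pose, the force, the opening and the grip force at its end, in the units of the state.
- telemetry.read_state(): the state, without advancing time (a new reading comes with each control period).
- eyes.grab_frame(name): name is "scene" or "side" or "wrist"; returns a dict with "img" (420x560x3 uint8, blue, green, red), "z_map" (420x560 float32, m along the optical axis (not along the pixel's ray), 0 where there is no reading), "K" (3x3 intrinsics, pixels), "distortion" ([k1, k2, p1, p2, k3] as OpenCV has them; the pictures are not rectified), "cam_to_world" (4x4, takes a point from camera to world coordinates); the wrist camera has in their place "mount" (4x4, takes a point from camera to tool coordinates, whose origin is the TCP and whose axes are the flange's). Camera axes: x right, y down, z forward; pixel columns grow to the right and rows downward; lengths in m; the calibration is good to about 2 mm. A picture is of the moment at which its call begins: read the wrist's pose just before it.
- order.finish_job(): hands the job in; it is judged then, once.
The state is a dict: "time_s": time; "q": joint angles; "dq": joint speeds; "joint_efforts": joint torques, N m; "position": TCP position; "tool_rot": TCP orientation; "ft_force": force on the tool from outside, world axes, zero at the start; "wrist_torque": the same for the moment, N m; "opening": finger opening in m; "grasp_force": force on a finger pad.
Only numpy, scipy, OpenCV 4.12 (cv2) and the standard library are available. Lean on these libraries where they do the work, as an engineer would, in place of code of your own. Each camera call takes 0.05 s, during which the arm holds its last target. There are 200 camera calls.

### The job

Close up the small wooden chest: push its open drawer fully home with your fingertips, then push the bolt on top of the chest all the way across through the staple so that the drawer is locked. Push gently and do not grip, lift or shove the chest, and leave the tin standing on it and the jars beside it where they are.

Things in the scene. Friction and masses are not known exactly. Their poses are not given: they have to be found in the camera images.
- chest: Light wooden bench-top chest, 180 deep (x) x 200 wide (y) x 130 high mm (flat top), about 4 kg, loose on rubber feet, front turned roughly to the robot. Origin: centre of its underside, on the table. Own axes: -x is the front, where the drawer comes out; -y is the bolt's side, to the right as the robot looks at the front; z up.
- drawer (a joint): The chest's only drawer (holds a roll of tape and a pen): 0 = fully home, grows to 0.10 m as it comes out along the chest's -x. Slides stiffly (1.5 N friction plus slight damping), stays where it is left.
- drawer_front (a point): Point on the flat outer face of the drawer's wooden front, mid-width, 105 mm above the table; moves with the drawer; chest's axes. The panel is 196 mm wide, 12 mm thick, from 11 to 131 mm above the table; push it towards the chest's +x. A knob, 24 mm across and 22 mm proud, sits 55 mm below this point.
- bolt (a joint): Steel barrel bolt on the chest's top: 0 = drawn back (right), 0.04 m = fully thrown, its end 24 mm past the staple's centre. Slides along the chest's +y, 1.2 N friction plus slight damping, stays where it is left. Passes the staple only with the drawer home (within about 4 mm); thrown early it keeps the drawer from closing.
- bolt_peg (a point): Middle of the upright thumb peg at the bolt's right end, 155 mm above the table; moves with the bolt; chest's axes. A 12 mm round post with a 15 mm ball on top, highest point 170.5 mm above the table. Push it to the chest's +y from its free -y side; 8 mm in from the chest's right edge with the bolt at 0. The nearest guide block ends 44 mm to its +y side then.
- tomato_tin: Tin, 75 mm across and 58 high, standing loose on the rear half of the chest's top. Origin: centre of its underside. To be left alone.
- honey_jar: Jar with a screw lid, 64x68x84 mm, loose on the table to the right of the chest. Origin: centre of its underside. To be left alone.
- spice_jar: Slim spice jar, 44 mm across and 100 high, loose on the table to the left of the chest. Origin: centre of its underside. To be left alone.
- staple (a point): Centre of the steel staple (arch 24 mm along x, 14 mm along y, top 155 mm above the table) that takes the bolt. It rides on a 24 mm wide steel tongue that runs back from the top middle of the drawer's front, 47 mm behind the front's face, 143 mm above the table; chest's axes.

How it is judged:
By the outcome, as a careful person would: the job done as asked, in the order asked, and still so for the second after the job is handed in, with the robot touching nothing.
It also fails if it takes over 45 s, if anything falls off the work surface, if the arm or the gripper's body presses on something with over 40 N, if the wrist force passes 120 N, or if a joint passes its speed limit or range.

## Working session

There is one attempt and no reset: what is moved stays moved. The work goes in short steps, Python scripts to look and compute and a tool call to move; the robot and the scene stay as the last step left them, time stands still between calls to the robot, and variables do not carry over. Pictures are saved under pics/ and viewed, at most 10 in all, crops included, and the job is handed in when it is done.

Besides the shell and the picture viewer there is one more tool, called after "Request:" as name(argument=value, ...), one argument or row to a line, values as JSON. arm_command: Moves the arm, as the interface text tells. Its arguments: {"type":"object","properties":{"deltas":{"type":"array","items":{"type":"object","properties":{"slide":{"type":"array","items":{"type":"number"}},"rotation":{"type":"array","items":{"type":"number"}},"gripper":{"type":"number"}}}},"newtons":{"type":"number"}},"required":["deltas"]}

```bash
mkdir -p pics; cat > h.py <<'E'
import numpy as np, cv2
from station import telemetry, eyes, order
def grab(n):
    s=telemetry.read_state(); f=eyes.grab_frame(n); f['s']=s; return f
def world(f,u,v,z=None):
    "pixels -> world using depth map"
    p=cv2.undistortPoints(np.array([[[u,v]]],float),f['K'],np.array(f['distortion'],float))[0,0]
    T=np.array(f['cam_to_world']); d=T[:3,:3]@np.array([p[0],p[1],1]); 
    if z is not None: return T[:3,3]+d*(z-T[2,3])/d[2]
    v,u=int(round(v)),int(round(u)); return T[:3,3]+d*f['z_map'][v,u]
def cloud(f):
    h,w=f['z_map'].shape; g=np.stack(np.meshgrid(np.arange(w),np.arange(h)),-1).reshape(-1,1,2).astype(float)
    p=cv2.undistortPoints(g,f['K'],np.array(f['distortion'],float))[:,0]
    z=f['z_map'].reshape(-1,1); T=np.array(f['cam_to_world'])
    P=np.hstack([p*z,z])@T[:3,:3].T+T[:3,3]; P[z[:,0]==0]=np.nan; return P.reshape(h,w,3)
E
python3 - <<'E'
from h import *
print(telemetry.read_state())
import pickle
for n in('scene','side'):
    f=grab(n); cv2.imwrite(f'pics/{n}0.png',f['img']); pickle.dump(f,open(n+'0.pkl','wb')); print(np.array(f['cam_to_world']).round(3))
E
```

```text
{'time_s': 0.0, 'q': array([-1.20872820e-05,  1.26359950e-01, -4.06129763e-02,  1.40536752e+00,
        7.68922713e-06,  1.57079808e+00]), 'dq': array([-0.00123775, -0.00098266, -0.00014035,  0.00198304, -0.00193399,
        0.00210123]), 'joint_efforts': array([-1.88969068e-03, -4.35916471e+01,  3.52923596e+01,  1.73015334e-02,
       -7.00984879e-05, -2.14169546e-05]), 'position': array([ 5.24602304e-01, -4.06884936e-06,  2.30536692e-01]), 'tool_rot': array([-3.14004853e+00, -7.68651627e-06,  1.57078248e+00]), 'ft_force': array([-0.69668041, -0.17697237,  1.04991583]), 'wrist_torque': array([-0.00191083,  0.06525036,  0.02632922]), 'grasp_force': 0.0, 'opening': 0.08518146009050723}
[[ 0.704 -0.616  0.353  0.225]
 [-0.71  -0.614  0.345 -0.575]
 [ 0.005 -0.493 -0.87   0.872]
 [ 0.     0.     0.     1.   ]]
[[ 0.98   0.127 -0.151  0.668]
 [ 0.197 -0.555  0.809 -1.136]
 [ 0.019 -0.822 -0.569  0.683]
 [ 0.     0.     0.     1.   ]]
```

View pics/scene0.png

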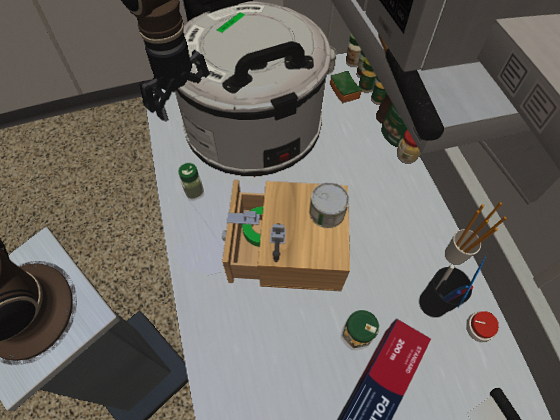

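View pics/side0.png

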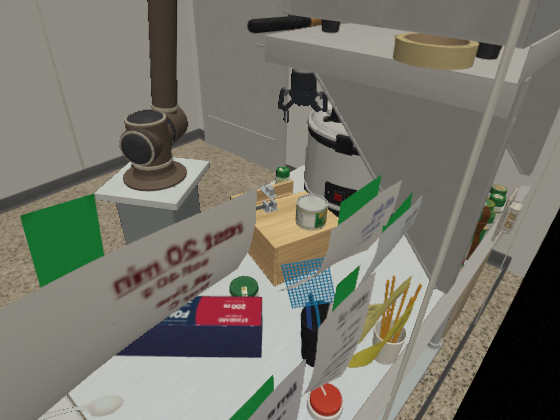

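The scene view shows the chest at about (300,235) with its front towards the left and the drawer open. The bolt peg is near (277,257), the staple near (243,217), the tin at (328,205), the honey jar at (361,328) and the spice jar at (190,180).

```bash
python3 - <<'E'
from h import *
import pickle
f=pickle.load(open('scene0.pkl','rb')); C=cloud(f)
cv2.imwrite('pics/c1.png',cv2.resize(f['img'][160:310,160:400],None,fx=3.3,fy=3.3,interpolation=cv2.INTER_CUBIC))
for n,u,v in [('tin',328,192),('honey',361,325),('spice',188,170),('top',315,250),('front',236,200),('dback',236,270),('peg',277,256),('pot',290,50)]:
    print(n,world(f,u,v).round(3))
X=C[160:310,210:360].reshape(-1,3); t=X[(abs(X[:,2]-.130)<.005)]
r=cv2.minAreaRect((t[:,:2]*1000).astype(np.float32)); print(len(t),r,cv2.boxPoints(r))
E
```

```text
tin [ 0.613 -0.338  0.185]
honey [ 0.486 -0.551  0.084]
spice [ 0.478 -0.039  0.1  ]
top [ 0.523 -0.391  0.13 ]
front [ 0.491 -0.194  0.13 ]
dback [ 0.397 -0.288  0.064]
peg [ 0.45  -0.357  0.164]
pot [ 0.721 -0.123  0.346]
6373 ((531.1925048828125, -308.5670166015625), (201.5586395263672, 250.7872314453125), 41.08183670043945) [[ 372.8272  -280.2746 ]
 [ 537.6286  -469.3109 ]
 [ 689.5578  -336.85944]
 [ 524.7564  -147.82312]]
```

View pics/c1.png

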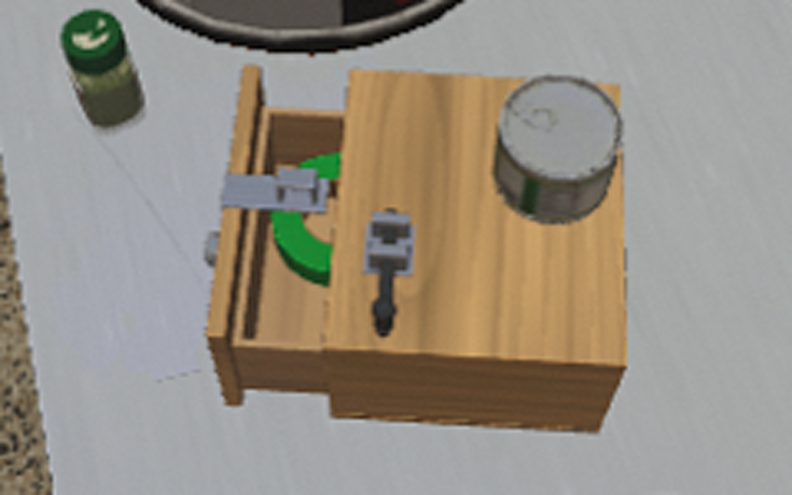

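```bash
cat >> h.py <<'E'
A=np.radians(-48.92); EX=np.array([np.cos(A),np.sin(A)]); EY=np.array([-EX[1],EX[0]]); O=np.array([.5545,-.3352])
def ch(P): d=P[...,:2]-O; return np.stack([d@EX,d@EY,P[...,2]],-1)
def wo(x,y): return O+x*EX+y*EY
E
python3 - <<'E'
from h import *
import pickle
f=pickle.load(open('scene0.pkl','rb')); C=ch(cloud(f)).reshape(-1,3)
def sel(a,b,c):
    m=(C[:,0]>a[0])&(C[:,0]<a[1])&(C[:,1]>b[0])&(C[:,1]<b[1])&(C[:,2]>c[0])&(C[:,2]<c[1]); X=C[m]*1000
    print(len(X),np.percentile(X,[1,50,99],axis=0).round(0).tolist() if len(X) else '')
I=(-.3,.3)
sel((-.14,.1),(.05,.09),(.125,.134))
sel((-.12,.1),(.03,.09),(.125,.134))   # chest top, left strip
sel((-.3,-.135),(.03,.09),(.12,.135)) # panel top
sel((-.1,.1),(-.11,-.05),(.142,.18))  # peg
sel((-.1,.1),(-.11,-.05),(.162,.18))  # ball
sel((-.1,.0),(-.05,.05),(.136,.18))   # guides
sel((-.2,-.09),(-.05,.05),(.136,.18)) # staple
sel((0,.1),(-.1,.1),(.17,.2)) # tin
w=wo(-.16-.05,0);print(w, wo(-.16,0))
E
```

```text
747 [[-90.0, 50.0, 127.0], [-40.0, 70.0, 130.0], [13.0, 90.0, 133.0]]
1130 [[-90.0, 30.0, 127.0], [-40.0, 60.0, 130.0], [87.0, 89.0, 133.0]]
148 [[-160.0, 31.0, 120.0], [-153.0, 60.0, 131.0], [-148.0, 90.0, 134.0]]
121 [[-62.0, -95.0, 144.0], [-56.0, -87.0, 150.0], [-49.0, -50.0, 171.0]]
48 [[-62.0, -95.0, 162.0], [-56.0, -90.0, 168.0], [-49.0, -83.0, 172.0]]
183 [[-98.0, -49.0, 136.0], [-57.0, -32.0, 149.0], [-45.0, 3.0, 155.0]]
160 [[-160.0, -12.0, 136.0], [-119.0, -2.0, 140.0], [-98.0, 11.0, 157.0]]
1125 [[7.0, -9.0, 172.0], [43.0, 25.0, 185.0], [78.0, 64.0, 189.0]]
[ 0.41650645 -0.17690351] [ 0.44936205 -0.21459315]
```

Request:
arm_command(
  deltas=[
    {"slide":[-14,-21.6,0],"rotation":[0,0,0.09],"gripper":0},
    {"slide":[-14,-21.6,0],"rotation":[0,0,0.09],"gripper":0},
    {"slide":[-14,-21.6,0],"rotation":[0,0,0.09],"gripper":0},
    {"slide":[-14,-21.6,0],"rotation":[0,0,0.09],"gripper":0},
    {"slide":[-14,-21.6,0],"rotation":[0,0,0.09],"gripper":0},
    {"slide":[-14,-21.6,0],"rotation":[0,0,0.09],"gripper":0},
    {"slide":[-14,-21.6,0],"rotation":[0,0,0.09],"gripper":0},
    {"slide":[-14,-21.6,0],"rotation":[0,0,0.087],"gripper":0},
    {"slide":[0,0,0],"rotation":[0,0,0],"gripper":0},
    {"slide":[0,0,0],"rotation":[0,0,0],"gripper":0},
  ],
)

```text
time_s: 0.93
position: [0.4123, -0.1735, 0.2311]
tool_rot: [3.142, -0.0, 2.284]
ft_force: [-0.1, -0.1, -0.7]
opening: -0.0004
grasp_force: 0.0
```

Request:
arm_command(
  deltas=[
    {"slide":[0,0,-25],"gripper":0},
    {"slide":[0,0,-25],"gripper":0},
    {"slide":[0,0,-25],"gripper":0},
    {"slide":[0,0,-25],"gripper":0},
    {"slide":[0,0,-24],"gripper":0},
    {"slide":[6.6,-7.5,0],"gripper":0},
    {"slide":[6.6,-7.5,0],"gripper":0},
    {"slide":[6.6,-7.5,0],"gripper":0},
    {"slide":[0,0,0],"gripper":0},
    {"slide":[0,0,0],"gripper":0},
  ],
)

```text
schema error: expected keys slide, rotation, gripper
```

```bash
python3 - <<'E'
from h import *
f=grab('scene'); cv2.imwrite('pics/c2.png',cv2.resize(f['img'][130:310,140:400],None,fx=3,fy=3,interpolation=cv2.INTER_CUBIC))
s=f['s'];print(ch(s['position']),s['ft_force'])
E
```

```text
[-0.21532464 -0.00095064  0.23112656] [-0.14471542 -0.05016361 -0.66386496]
```

View pics/c2.png

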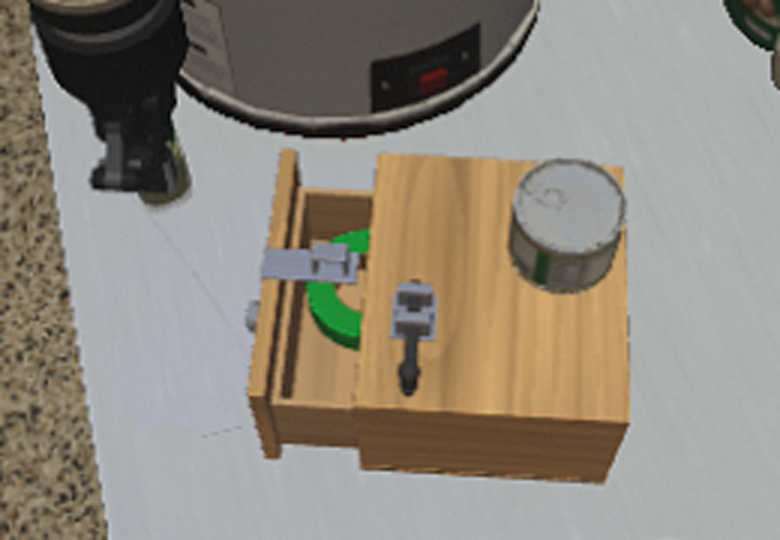

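The move was refused because the rotation key was missing. The picture shows the shut gripper at about (130,185) in the crop, hovering clear of the drawer front at (275,300). Resending with all keys.

Request:
arm_command(
  deltas=[
    {"slide":[0,0,-25],"rotation":[0,0,0],"gripper":0},
    {"slide":[0,0,-25],"rotation":[0,0,0],"gripper":0},
    {"slide":[0,0,-25],"rotation":[0,0,0],"gripper":0},
    {"slide":[0,0,-25],"rotation":[0,0,0],"gripper":0},
    {"slide":[0,0,-24],"rotation":[0,0,0],"gripper":0},
    {"slide":[6.6,-7.5,0],"rotation":[0,0,0],"gripper":0},
    {"slide":[6.6,-7.5,0],"rotation":[0,0,0],"gripper":0},
    {"slide":[6.6,-7.5,0],"rotation":[0,0,0],"gripper":0},
    {"slide":[0,0,0],"rotation":[0,0,0],"gripper":0},
    {"slide":[0,0,0],"rotation":[0,0,0],"gripper":0},
  ],
)

```text
time_s: 1.82
position: [0.4344, -0.1963, 0.1087]
tool_rot: [3.141, 0.002, 2.287]
ft_force: [-0.5, 0.3, -0.1]
opening: 0.0003
grasp_force: 0.0
```

```bash
python3 - <<'E'
from h import *
f=grab('scene'); cv2.imwrite('pics/c3.png',cv2.resize(f['img'][130:310,140:400],None,fx=3,fy=3,interpolation=cv2.INTER_CUBIC))
s=f['s'];print(ch(s['position']),s['ft_force'])
E
```

```text
[-0.18366503  0.00076765  0.10870769] [-0.4791007   0.29438594 -0.12928684]
```

View pics/c3.png

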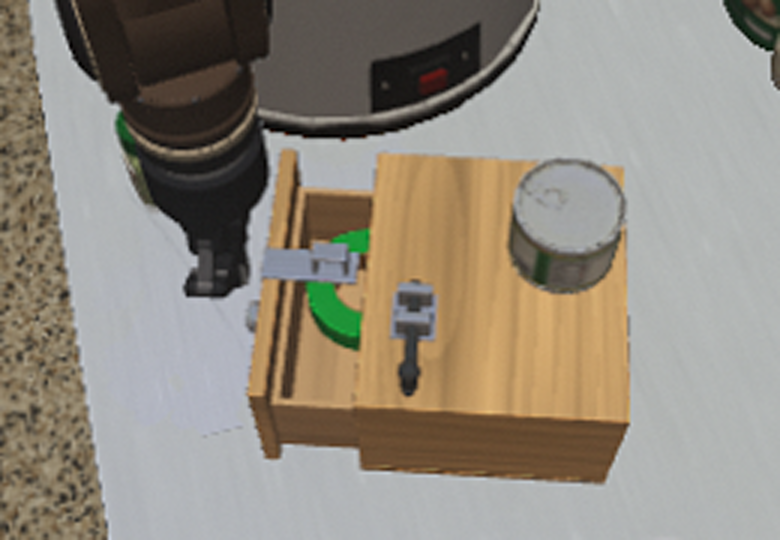

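The fingertips, at (215,285) in the crop, sit just in front of the drawer face at mid-width. Starting a slow push.

Request:
arm_command(
  deltas=[
    {"slide":[2.6,-3,0],"rotation":[0,0,0],"gripper":0},
    {"slide":[2.6,-3,0],"rotation":[0,0,0],"gripper":0},
    {"slide":[2.6,-3,0],"rotation":[0,0,0],"gripper":0},
    {"slide":[2.6,-3,0],"rotation":[0,0,0],"gripper":0},
    {"slide":[2.6,-3,0],"rotation":[0,0,0],"gripper":0},
    {"slide":[2.6,-3,0],"rotation":[0,0,0],"gripper":0},
    {"slide":[2.6,-3,0],"rotation":[0,0,0],"gripper":0},
    {"slide":[2.6,-3,0],"rotation":[0,0,0],"gripper":0},
    {"slide":[2.6,-3,0],"rotation":[0,0,0],"gripper":0},
    {"slide":[2.6,-3,0],"rotation":[0,0,0],"gripper":0},
    {"slide":[2.6,-3,0],"rotation":[0,0,0],"gripper":0},
    {"slide":[2.6,-3,0],"rotation":[0,0,0],"gripper":0},
  ],
)

```text
time_s: 2.87
position: [0.4643, -0.2316, 0.1073]
tool_rot: [3.141, -0.0, 2.288]
ft_force: [-1.1, 1.5, 1.5]
opening: 0.0002
grasp_force: 0.9
```

```bash
cat > st.py <<'E'
from h import *
f=grab('scene'); s=f['s'];print('tcp',ch(s['position']).round(4),s['ft_force'].round(2),'along',(s['ft_force'][:2]@EX).round(2),(s['ft_force'][:2]@EY).round(2))
C=ch(cloud(f)).reshape(-1,3)
def sel(n,a,b,c):
    m=(C[:,0]>a[0])&(C[:,0]<a[1])&(C[:,1]>b[0])&(C[:,1]<b[1])&(C[:,2]>c[0])&(C[:,2]<c[1]); X=C[m]*1000
    print(n,len(X),np.percentile(X,[1,50,99],axis=0).round(0).tolist() if len(X) else '')
sel('top',(-.09,.12),(.03,.12),(.125,.134)); sel('top',(-.085,.12),(-.12,-.05),(.125,.134))
sel('panelR',(-.2,-.092),(-.12,-.05),(.122,.136)); sel('panelL',(-.2,-.092),(.03,.12),(.122,.136))
sel('ball',(-.1,0),(-.11,-.03),(.162,.18)); sel('tin',(0,.1),(-.1,.1),(.17,.2))
E
python3 st.py
```

```text
tcp [-1.374e-01  1.000e-04  1.073e-01] [-1.1   1.48  1.54] along -1.84 0.15
top 1335 [[-89.0, 31.0, 127.0], [-38.0, 66.0, 130.0], [87.0, 100.0, 133.0]]
top 2001 [[-83.0, -100.0, 126.0], [7.0, -77.0, 130.0], [88.0, -50.0, 133.0]]
panelR 150 [[-125.0, -98.0, 124.0], [-119.0, -76.0, 130.0], [-113.0, -51.0, 133.0]]
panelL 32 [[-124.0, 30.0, 126.0], [-118.0, 38.0, 130.0], [-115.0, 54.0, 133.0]]
ball 47 [[-62.0, -95.0, 163.0], [-56.0, -90.0, 168.0], [-49.0, -83.0, 171.0]]
tin 1123 [[7.0, -8.0, 171.0], [43.0, 25.0, 185.0], [78.0, 64.0, 189.0]]
```

Request:
arm_command(
  deltas=[
    {"slide":[2,-2.3,0],"rotation":[0,0,0],"gripper":0},
    {"slide":[2,-2.3,0],"rotation":[0,0,0],"gripper":0},
    {"slide":[2,-2.3,0],"rotation":[0,0,0],"gripper":0},
    {"slide":[2,-2.3,0],"rotation":[0,0,0],"gripper":0},
    {"slide":[2,-2.3,0],"rotation":[0,0,0],"gripper":0},
    {"slide":[1.3,-1.5,0],"rotation":[0,0,0],"gripper":0},
    {"slide":[0.7,-0.8,0],"rotation":[0,0,0],"gripper":0},
    {"slide":[0.7,-0.8,0],"rotation":[0,0,0],"gripper":0},
    {"slide":[0,0,0],"rotation":[0,0,0],"gripper":0},
  ],
)

```text
time_s: 3.67
position: [0.4768, -0.2461, 0.1072]
tool_rot: [-3.141, 0.0, 2.288]
ft_force: [-0.0, -0.3, -0.8]
opening: -0.0002
grasp_force: 0.1
```

```bash
python3 st.py
```

```text
tcp [-0.1182 -0.      0.1072] [-0.03 -0.35 -0.78] along 0.25 -0.25
top 1330 [[-89.0, 31.0, 127.0], [-38.0, 66.0, 130.0], [87.0, 100.0, 133.0]]
top 2003 [[-83.0, -100.0, 126.0], [6.0, -77.0, 130.0], [88.0, -51.0, 133.0]]
panelR 145 [[-106.0, -98.0, 123.0], [-99.0, -76.0, 131.0], [-94.0, -51.0, 134.0]]
panelL 28 [[-107.0, 30.0, 123.0], [-100.0, 35.0, 131.0], [-96.0, 51.0, 133.0]]
ball 48 [[-62.0, -95.0, 163.0], [-56.0, -90.0, 168.0], [-49.0, -83.0, 172.0]]
tin 1128 [[7.0, -9.0, 171.0], [43.0, 25.0, 185.0], [78.0, 64.0, 189.0]]
```

About 4 mm remains, so I'm creeping in 0.5–1 mm rows.

Request:
arm_command(
  deltas=[
    {"slide":[0.7,-0.8,0],"rotation":[0,0,0],"gripper":0},
    {"slide":[0.7,-0.8,0],"rotation":[0,0,0],"gripper":0},
    {"slide":[0.7,-0.8,0],"rotation":[0,0,0],"gripper":0},
    {"slide":[0.3,-0.4,0],"rotation":[0,0,0],"gripper":0},
    {"slide":[0.3,-0.4,0],"rotation":[0,0,0],"gripper":0},
  ],
)

```text
time_s: 4.13
position: [0.4794, -0.2491, 0.1073]
tool_rot: [3.142, -0.0, 2.288]
ft_force: [-1.6, 0.8, -0.0]
opening: -0.0001
grasp_force: 0.8
```

```bash
python3 st.py
```

```text
tcp [-0.1142 -0.      0.1073] [-1.58  0.81 -0.02] along -1.65 -0.66
top 1307 [[-87.0, 31.0, 127.0], [-37.0, 65.0, 130.0], [87.0, 100.0, 133.0]]
top 2006 [[-83.0, -100.0, 126.0], [6.0, -77.0, 130.0], [88.0, -50.0, 133.0]]
panelR 114 [[-102.0, -98.0, 124.0], [-97.0, -76.0, 131.0], [-92.0, -51.0, 134.0]]
panelL 23 [[-102.0, 30.0, 127.0], [-96.0, 33.0, 132.0], [-92.0, 42.0, 135.0]]
ball 48 [[-62.0, -95.0, 163.0], [-56.0, -90.0, 168.0], [-49.0, -83.0, 172.0]]
tin 1124 [[7.0, -9.0, 171.0], [43.0, 25.0, 185.0], [78.0, 64.0, 189.0]]
```

Request:
arm_command(
  deltas=[
    {"slide":[0.3,-0.4,0],"rotation":[0,0,0],"gripper":0},
    {"slide":[0.3,-0.4,0],"rotation":[0,0,0],"gripper":0},
    {"slide":[0.3,-0.4,0],"rotation":[0,0,0],"gripper":0},
  ],
)

```text
time_s: 4.43
position: [0.4799, -0.2497, 0.1073]
tool_rot: [3.141, -0.001, 2.288]
ft_force: [-3.5, 5.5, 3.1]
opening: 0.0001
grasp_force: 3.1
```

```bash
python3 st.py
```

```text
tcp [-1.134e-01 -1.000e-04  1.073e-01] [-3.45  5.54  3.12] along -6.44 1.04
top 1308 [[-87.0, 31.0, 127.0], [-36.0, 65.0, 130.0], [87.0, 100.0, 133.0]]
top 2004 [[-83.0, -100.0, 126.0], [7.0, -77.0, 130.0], [88.0, -50.0, 133.0]]
panelR 104 [[-101.0, -98.0, 124.0], [-96.0, -76.0, 131.0], [-92.0, -51.0, 134.0]]
panelL 19 [[-100.0, 30.0, 128.0], [-95.0, 35.0, 131.0], [-92.0, 43.0, 133.0]]
ball 46 [[-62.0, -95.0, 163.0], [-55.0, -89.0, 168.0], [-49.0, -83.0, 171.0]]
tin 1131 [[7.0, -8.0, 171.0], [43.0, 25.0, 185.0], [78.0, 64.0, 189.0]]
```

Drawer is home: contact force rose to 6 N and the panel is flush. Retreating, rising, and going round to the peg's free side.

Request:
arm_command(
  deltas=[
    {"slide":[-7,8,0],"rotation":[0,0,0],"gripper":0},
    {"slide":[-13,15,0],"rotation":[0,0,0],"gripper":0},
    {"slide":[0,0,25],"rotation":[0,0,0],"gripper":0},
    {"slide":[0,0,25],"rotation":[0,0,0],"gripper":0},
    {"slide":[0,0,25],"rotation":[0,0,0],"gripper":0},
    {"slide":[0,0,25],"rotation":[0,0,0],"gripper":0},
    {"slide":[0,0,25],"rotation":[0,0,0],"gripper":0},
    {"slide":[-8,-26,0],"rotation":[0,0,0],"gripper":0},
    {"slide":[-8,-26,0],"rotation":[0,0,0],"gripper":0},
    {"slide":[-8,-26,0],"rotation":[0,0,0],"gripper":0},
    {"slide":[-8,-26,0],"rotation":[0,0,0],"gripper":0},
    {"slide":[-8,-26,0],"rotation":[0,0,0],"gripper":0},
    {"slide":[-8,-28,0],"rotation":[0,0,0],"gripper":0},
    {"slide":[0,0,0],"rotation":[0,0,0],"gripper":0},
    {"slide":[0,0,0],"rotation":[0,0,0],"gripper":0},
  ],
)

```text
time_s: 5.73
position: [0.4117, -0.3863, 0.2321]
tool_rot: [-3.141, 0.0, 2.285]
ft_force: [-0.1, 0.2, 0.4]
opening: -0.0003
grasp_force: 0.0
```

```bash
python3 st.py
```

```text
tcp [-0.0553 -0.1412  0.2321] [-0.11  0.21  0.4 ] along -0.24 0.05
top 118 [[-6.0, 30.0, 128.0], [4.0, 48.0, 130.0], [89.0, 100.0, 133.0]]
top 1577 [[-82.0, -100.0, 126.0], [24.0, -78.0, 130.0], [89.0, -51.0, 133.0]]
panelR 77 [[-101.0, -98.0, 123.0], [-97.0, -82.0, 131.0], [-92.0, -61.0, 133.0]]
panelL 0 
ball 0 
tin 1085 [[8.0, -9.0, 171.0], [43.0, 24.0, 185.0], [78.0, 64.0, 189.0]]
```

Request:
arm_command(
  deltas=[
    {"slide":[0,0,-22],"rotation":[0,0,0],"gripper":0},
    {"slide":[0,0,-22],"rotation":[0,0,0],"gripper":0},
    {"slide":[0,0,-22],"rotation":[0,0,0],"gripper":0},
    {"slide":[0,0,-19],"rotation":[0,0,0],"gripper":0},
    {"slide":[3,2.6,0],"rotation":[0,0,0],"gripper":0},
    {"slide":[3,2.6,0],"rotation":[0,0,0],"gripper":0},
    {"slide":[3,2.6,0],"rotation":[0,0,0],"gripper":0},
    {"slide":[0,0,0],"rotation":[0,0,0],"gripper":0},
    {"slide":[0,0,0],"rotation":[0,0,0],"gripper":0},
  ],
)

```text
time_s: 6.53
position: [0.4223, -0.3776, 0.1489]
tool_rot: [3.141, 0.003, 2.289]
ft_force: [0.3, -0.6, 0.4]
opening: -0.0001
grasp_force: 0.0
```

```bash
python3 st.py; python3 - <<'E'
from h import *
a=grab('side')['img'][150:300,190:360]; b=grab('wrist')['img']
cv2.imwrite('pics/d1.png',np.hstack([cv2.resize(a,(400,353),interpolation=cv2.INTER_CUBIC),cv2.resize(b,(400,300))[:353] if 0 else cv2.copyMakeBorder(cv2.resize(b,(400,300)),0,53,0,0,0)]))
E
```

```text
tcp [-0.0549 -0.1275  0.1489] [ 0.3  -0.56  0.37] along 0.62 -0.14
top 46 [[24.0, 30.0, 127.0], [86.0, 91.0, 130.0], [89.0, 100.0, 132.0]]
top 1361 [[-33.0, -100.0, 126.0], [33.0, -78.0, 130.0], [89.0, -50.0, 133.0]]
panelR 32 [[-101.0, -98.0, 122.0], [-97.0, -93.0, 130.0], [-93.0, -80.0, 133.0]]
panelL 0 
ball 0 
tin 1017 [[15.0, -9.0, 171.0], [45.0, 24.0, 185.0], [78.0, 64.0, 189.0]]
```

View pics/d1.png

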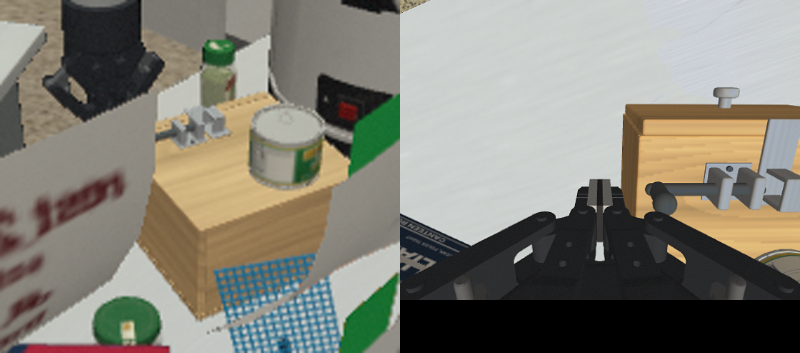

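Wrist view (right half): the fingertip at (600,190) is in line with the ball peg at (655,195), and the bolt runs right to the staple on the tongue at (785,190). Pushing along the chest's +y.

Request:
arm_command(
  deltas=[
    {"slide":[3,2.6,0],"rotation":[0,0,0],"gripper":0},
    {"slide":[3,2.6,0],"rotation":[0,0,0],"gripper":0},
    {"slide":[2.3,2,0],"rotation":[0,0,0],"gripper":0},
    {"slide":[2.3,2,0],"rotation":[0,0,0],"gripper":0},
    {"slide":[2.3,2,0],"rotation":[0,0,0],"gripper":0},
    {"slide":[2.3,2,0],"rotation":[0,0,0],"gripper":0},
    {"slide":[2.3,2,0],"rotation":[0,0,0],"gripper":0},
    {"slide":[2.3,2,0],"rotation":[0,0,0],"gripper":0},
    {"slide":[2.3,2,0],"rotation":[0,0,0],"gripper":0},
    {"slide":[2.3,2,0],"rotation":[0,0,0],"gripper":0},
  ],
)

```text
time_s: 7.52
position: [0.4458, -0.3561, 0.1472]
tool_rot: [-3.141, -0.0, 2.288]
ft_force: [-0.4, -1.0, 0.2]
opening: 0.0001
grasp_force: 0.7
```

```bash
python3 st.py; python3 - <<'E'
from h import *
cv2.imwrite('pics/d2.png',grab('wrist')['img'])
E
```

```text
tcp [-0.0557 -0.0957  0.1472] [-0.39 -0.96  0.19] along 0.47 -0.92
top 133 [[-11.0, 30.0, 127.0], [3.0, 46.0, 130.0], [89.0, 101.0, 133.0]]
top 1679 [[-83.0, -100.0, 126.0], [20.0, -78.0, 130.0], [89.0, -51.0, 133.0]]
panelR 102 [[-101.0, -98.0, 124.0], [-97.0, -75.0, 131.0], [-92.0, -52.0, 134.0]]
panelL 0 
ball 3 [[-50.0, -104.0, 169.0], [-48.0, -102.0, 170.0], [-46.0, -101.0, 175.0]]
tin 1112 [[8.0, -9.0, 171.0], [43.0, 24.0, 185.0], [78.0, 64.0, 189.0]]
```

View pics/d2.png

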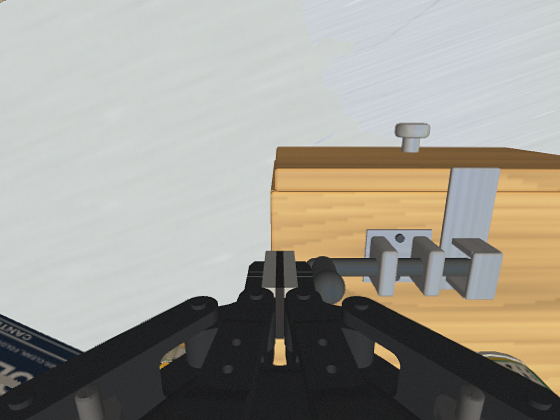

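The finger is against the peg (ball at (325,282)) and the bolt's end is entering the staple at (475,265). Continuing.

Request:
arm_command(
  deltas=[
    {"slide":[2.3,2,0],"rotation":[0,0,0],"gripper":0},
    {"slide":[2.3,2,0],"rotation":[0,0,0],"gripper":0},
    {"slide":[2.3,2,0],"rotation":[0,0,0],"gripper":0},
    {"slide":[2.3,2,0],"rotation":[0,0,0],"gripper":0},
    {"slide":[1.5,1.3,0],"rotation":[0,0,0],"gripper":0},
    {"slide":[1.5,1.3,0],"rotation":[0,0,0],"gripper":0},
  ],
)

```text
time_s: 8.12
position: [0.4581, -0.3455, 0.1473]
tool_rot: [-3.142, -0.0, 2.288]
ft_force: [-1.2, 0.2, -1.0]
opening: -0.0001
grasp_force: 0.6
```

```bash
python3 st.py; python3 - <<'E'
from h import *
cv2.imwrite('pics/d3.png',grab('wrist')['img'][150:400,200:])
E
```

```text
tcp [-0.0556 -0.0794  0.1473] [-1.19  0.22 -1.03] along -0.95 -0.76
top 257 [[-12.0, 30.0, 128.0], [1.0, 61.0, 130.0], [88.0, 100.0, 133.0]]
top 1789 [[-83.0, -100.0, 126.0], [16.0, -77.0, 130.0], [88.0, -50.0, 133.0]]
panelR 103 [[-101.0, -98.0, 123.0], [-96.0, -75.0, 131.0], [-92.0, -51.0, 134.0]]
panelL 0 
ball 4 [[-66.0, -87.0, 173.0], [-48.0, -86.0, 173.0], [-47.0, -85.0, 175.0]]
tin 1129 [[7.0, -9.0, 171.0], [43.0, 25.0, 185.0], [78.0, 64.0, 189.0]]
```

View pics/d3.png

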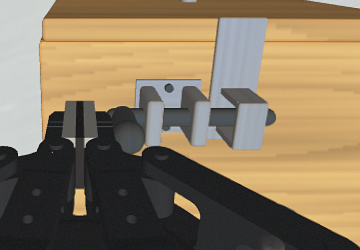

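The bolt's end already shows past the staple at (270,117), and the peg at (122,120) is close to the guide at (150,115). Creeping on until the force rises.

Request:
arm_command(
  deltas=[
    {"slide":[1.1,1,0],"rotation":[0,0,0],"gripper":0},
    {"slide":[1.1,1,0],"rotation":[0,0,0],"gripper":0},
    {"slide":[1.1,1,0],"rotation":[0,0,0],"gripper":0},
    {"slide":[0.8,0.7,0],"rotation":[0,0,0],"gripper":0},
    {"slide":[0.8,0.7,0],"rotation":[0,0,0],"gripper":0},
  ],
)

```text
time_s: 8.63
position: [0.4628, -0.3413, 0.1473]
tool_rot: [-3.142, 0.0, 2.288]
ft_force: [-1.0, -0.4, -0.2]
opening: 0.0002
grasp_force: 0.6
```

```bash
python3 st.py | head -1
```

```text
tcp [-0.0556 -0.0731  0.1473] [-0.97 -0.43 -0.16] along -0.32 -1.01
```

Request:
arm_command(
  deltas=[
    {"slide":[0.5,0.4,0],"rotation":[0,0,0],"gripper":0},
    {"slide":[0.5,0.4,0],"rotation":[0,0,0],"gripper":0},
    {"slide":[0.5,0.4,0],"rotation":[0,0,0],"gripper":0},
  ],
)

```text
time_s: 8.93
position: [0.4633, -0.3409, 0.1473]
tool_rot: [-3.139, 0.0, 2.287]
ft_force: [-6.4, -5.4, 1.7]
opening: -0.0002
grasp_force: 4.0
```

```bash
python3 st.py | head -1
```

```text
tcp [-0.0556 -0.0724  0.1473] [-6.4  -5.36  1.71] along -0.17 -8.35
```

The force rose to 8 N, so the bolt is at its stop. Backing straight off and rising.

Request:
arm_command(
  deltas=[
    {"slide":[-3,-2.6,0],"rotation":[0,0,0],"gripper":0},
    {"slide":[-9,-8,0],"rotation":[0,0,0],"gripper":0},
    {"slide":[-15,-13,0],"rotation":[0,0,0],"gripper":0},
    {"slide":[-15,-13,0],"rotation":[0,0,0],"gripper":0},
    {"slide":[-8,0,25],"rotation":[0,0,0],"gripper":0},
    {"slide":[-8,0,25],"rotation":[0,0,0],"gripper":0},
    {"slide":[-8,0,25],"rotation":[0,0,0],"gripper":0},
    {"slide":[-20,0,15],"rotation":[0,0,0],"gripper":0},
    {"slide":[-20,0,0],"rotation":[0,0,0],"gripper":0},
    {"slide":[-20,0,0],"rotation":[0,0,0],"gripper":0},
    {"slide":[0,0,0],"rotation":[0,0,0],"gripper":0},
  ],
)

```text
time_s: 9.9
position: [0.3356, -0.3768, 0.2384]
tool_rot: [-3.142, 0.001, 2.286]
ft_force: [-0.4, -0.1, 0.1]
opening: 0.0001
grasp_force: 0.0
```

```bash
python3 st.py; python3 - <<'E'
from h import *
f=grab('scene'); cv2.imwrite('pics/e.png',cv2.resize(f['img'][160:360,160:400],None,fx=3,fy=3,interpolation=cv2.INTER_CUBIC))
E
```

```text
tcp [-0.1125 -0.1923  0.2384] [-0.4  -0.09  0.12] along -0.19 -0.36
top 1331 [[-89.0, 31.0, 127.0], [-38.0, 66.0, 130.0], [87.0, 100.0, 133.0]]
top 2102 [[-83.0, -100.0, 126.0], [3.0, -76.0, 130.0], [88.0, -51.0, 133.0]]
panelR 45 [[-99.0, -97.0, 125.0], [-94.0, -64.0, 131.0], [-92.0, -51.0, 133.0]]
panelL 0 
ball 45 [[-63.0, -59.0, 164.0], [-55.0, -54.0, 168.0], [-49.0, -47.0, 172.0]]
tin 1125 [[7.0, -9.0, 171.0], [42.0, 25.0, 185.0], [78.0, 64.0, 189.0]]
```

View pics/e.png

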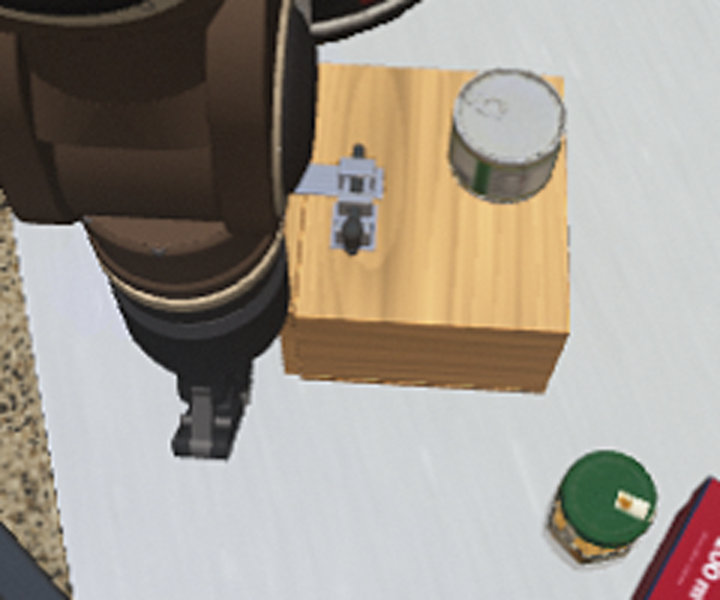

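```bash
python3 - <<'E'
from h import *
import pickle
for f in (pickle.load(open('scene0.pkl','rb')),grab('scene')):
    C=ch(cloud(f)).reshape(-1,3)*1000
    m=(abs(C[:,0]+56)<13)&(abs(C[:,1])<110)&(C[:,2]>138)&(C[:,2]<180); X=C[m]
    for a in range(-104,40,4):
        q=X[(X[:,1]>=a)&(X[:,1]<a+4)]
        if len(q): print(a,len(q),q[:,0].mean().round(),np.percentile(q[:,2],[10,90]).round(),end=' | ')
    print()
    m=m&(C[:,2]>150); Y=C[m]; Y=Y[Y[:,1]<-40]; B=Y[Y[:,2]>160]
    from scipy.optimize import least_squares
    r=least_squares(lambda c:np.linalg.norm(B-c,axis=1)-7.5,[B[:,0].mean(),B[:,1].mean(),163.]); print('ball',r.x.round(1))
u=f['img'][180:260,240:310]; cv2.imwrite('pics/e2.png',cv2.resize(u,None,fx=7,fy=7,interpolation=cv2.INTER_CUBIC))
E
```

```text
-96 31 -56.0 [145. 169.] | -92 26 -56.0 [150. 171.] | -88 11 -55.0 [167. 170.] | -84 4 -56.0 [168. 169.] | -72 10 -56.0 [145. 149.] | -68 10 -55.0 [145. 148.] | -64 8 -57.0 [144. 147.] | -60 9 -56.0 [144. 149.] | -56 6 -55.0 [145. 149.] | -52 15 -57.0 [142. 149.] | -48 48 -56.0 [141. 153.] | -44 17 -56.0 [151. 154.] | -40 4 -55.0 [147. 150.] | -36 10 -56.0 [145. 150.] | -32 7 -56.0 [145. 149.] | -28 39 -55.0 [142. 153.] | -24 24 -55.0 [150. 154.] | -20 9 -57.0 [151. 154.] | -16 2 -57.0 [145. 147.] | 
ball [-56.2 -87.6 163.2]
-60 34 -56.0 [146. 169.] | -56 23 -56.0 [149. 170.] | -52 12 -55.0 [165. 171.] | -48 25 -56.0 [140. 163.] | -44 8 -57.0 [151. 153.] | -40 1 -46.0 [151. 151.] | -36 8 -56.0 [145. 149.] | -32 8 -57.0 [145. 149.] | -28 43 -56.0 [141. 153.] | -24 23 -56.0 [150. 154.] | -20 10 -55.0 [151. 153.] | -16 5 -56.0 [147. 150.] | -12 11 -56.0 [139. 149.] | -8 33 -58.0 [145. 155.] | -4 26 -55.0 [149. 156.] | 0 22 -55.0 [154. 156.] | 4 16 -58.0 [154. 156.] | 8 2 -56.0 [149. 152.] | 12 6 -56.0 [146. 148.] | 16 7 -56.0 [146. 148.] | 20 4 -57.0 [146. 148.] | 
ball [-55.7 -51.3 163.5]
```

View pics/e2.png

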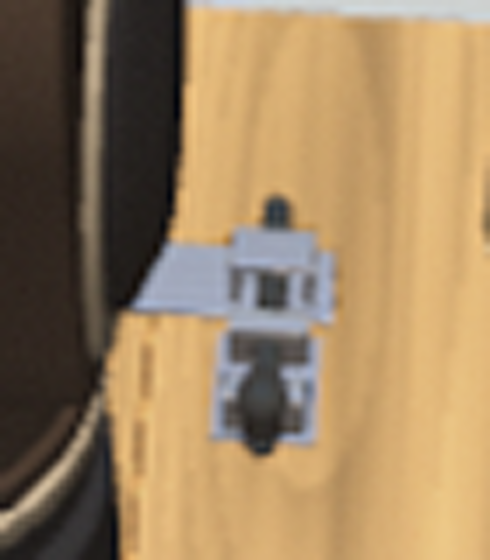

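The close-up shows the bolt through the staple, its end at (275,205) and the peg at the guide. The measured ball is at y = -51 mm (-52 expected) and the bolt end about 23 mm past the staple, so it is fully thrown.

```bash
python3 -c "
from station import order
print(order.finish_job())"
```

```text
the job is handed in; nothing more can be done
None
```

The drawer is pushed fully home and the bolt is thrown all the way through the staple; the chest and tin did not move, the arm stayed clear of both jars, and the job is handed in.

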